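# Feed the tasting board under the steriliser's guard with the push stick

## Robot

A 6-joint arm with a two-finger parallel gripper is mounted at the origin on a cart in front of the work surface, level with it; the furniture and walls round the work are solid. World frame = base frame: x ahead of the robot, y to its left, z up, the work surface at z = 0. Lengths are in mm, angles in rad, forces in N, time in s.
With the tool pointing down it reaches from about 375 to 925 mm from the base axis. Payload 5.7 kg.
Tool frame: the origin (TCP) lies midway between the tips of the shut fingers; the grasp point (between the pads) lies 19 mm behind it; z points along the fingers, y is the line along which they close (so a half turn about z gives the same grasp; the last joint's range is limited). The gripper opens to 85 mm and grips with 20 to 120 N. Pads are 22 mm wide; open, the fingers measure 114 mm over their backs; the gripper's body (76 mm by 85 mm) begins 54 mm behind the grasp point. The pads swing forward as they close: fully open they stand 13 mm farther back than shut.
Start: joints at [-1.462, 0.359, 1.51, -0, 1.272, -0.115], TCP at [133.148, -585.004, 194.967] pointing down, gripper open.
Joint ranges: [-2.97, 2.97], [-1.01, 2.36], [0.21, 2.38], [-0.96, 4.11], [0.2, 2.71], [-2.98, 2.98]. Speed limits (rad/s): [2.39, 2.39, 3.14, 3.14, 3.14, 3.14].

## Interface

Orientations are given as a 3x3 rotation matrix whose columns are the frame's x, y, z axes.
In Python, from bench import robot gives the robot as it stands.
- The arm moves only by the tool servo_tool, never from a script. Its argument "steps" is a list that holds one entry, the list of rows, each a list of 5 numbers: the shift along the tool's x, y, z in mm, then the turn about the tool's z in degrees, then the closure in counts, from 0 (fully open) to 255 (shut). In form: [[[x, y, z, turn, claw], ...]]. A call has exactly 8 rows; each row is the pose to reach, as a shift and turn from the pose commanded when the call began, along the tool's axes at that moment; what a row does not reach only later rows make up. A row lasts 1/12 s, in which the tool goes at most 41.7 mm and 7.16 degrees, less where a joint would pass 70% of its speed; a pose out of reach is approached as far as the arm can. A call with a gripper value outside its range is refused whole. The fingers move at their own pace and stop on an object; "grip_force" is the grip in N (left out, the last holds). Time passes only in rows, so rows that repeat a pose let the fingers close, or fill a call up. It gives the time, the measured TCP pose, the force, the opening and the grip force at its end, in the units of the state.
- robot.observe(): the state, without advancing time (a new reading comes with each control period).
- robot.read_camera(name): name is "scene" or "top" or "wrist"; returns a dict with "frame" (420x560x3 uint8, blue, green, red), "fov_y" (degrees; the focal length in pixels is half the picture's height over the tangent of half this angle, whatever the lens; pixels are square), "cx", "cy" (the principal point, pixels), "view" (4x4, takes a point from world to camera coordinates); the wrist camera has in their place "tool_from_camera" (4x4, takes a point from camera to tool coordinates, whose origin is the TCP and whose axes are the flange's). Camera axes: x right, y down, z forward; pixel columns grow to the right and rows downward; lengths in mm; the calibration is good to about 2 mm. A picture is of the moment at which its call begins: read the wrist's pose just before it. There is no depth.
- robot.sign_off(): hands the job in; it is judged then, once.
Trained networks look in the newest picture that a camera, given by its name, has taken for a name from the list of things; names that differ only in an ending like _2 or _b are one class to them, and where a whole thing is asked for, a point or a joint stands for the part that bears it (a point fixed in the world has none). Each returns a list of dicts, best first, with "score" (0 to 1); they miss things now and then, are a little off and sometimes report something else, mostly with a low value. They report only what shows in the picture. A call takes as long as a camera call. They do not tell look-alikes from the thing itself.
- robot.regions_of(camera, name): "mask" (420x560 bool, what is visible of it) and "bbox" ([left, top, width, height] as shares, 0 to 1, of the picture: columns of its width, rows of its height, round what is visible of it).
- robot.mark_of(camera, name): "at" ([row, column] as shares, 0 to 1, of the picture: columns of its width, rows of its height: a listed point, or the origin of a listed thing).
The state is a dict: "clock": time; "q": joint angles; "qd": joint speeds; "effort": joint torques, N m; "ee_pos": TCP position; "tool_rot": TCP orientation; "ft_force": force on the tool from outside, world axes, zero at the start; "moment": the same for the moment, N m; "finger_gap": opening from 0.0 (shut) to 1.0 (fully open); "gripper_force": force on a finger pad.
Only numpy, scipy, OpenCV 4.12 (cv2) and the standard library are available. Lean on these libraries where they do the work, as an engineer would, in place of code of your own. Each camera call takes 0.05 s, during which the arm holds its last target. There are 200 camera calls.

## Task

Pick up the push stick and use it to feed the small wooden board through the low guarded opening of the steriliser, until you feel it bear firmly but gently on the depth stop hidden inside, without shifting the stop, and leave it resting there. Let only the stick touch the board, keep the gripper off the steriliser, and do not disturb the spice jar or the tin. Then draw the stick out so that the flap drops shut, and lay it back on its mat, sole down, as it lay.

Things in the scene. Friction and masses are not known exactly. Their poses are not given: they have to be found in the camera images.
- steriliser: white board steriliser, fixed, 265 x 92 x 77 mm. Origin: on the worktop under the middle of the opening; x is the feed direction into the tunnel, z up. Steel bed, top 8 mm above the worktop, from x = -100 (open infeed) to +160 mm; white hood, top 77 mm above the worktop, over x = -5 to +161 mm
- opening (a point): middle of the opening's lower edge, on the bed; axes as the steriliser's. Opening 64 mm wide, 28 mm high under a yellow lip; two guides 16 mm high before it flare out to about 90 mm apart 29 mm in front. A sprung roller 80 mm inside presses on the board: the feed force peaks briefly as the board's front climbs under it, then is a steady drag of about 2 to 7 N
- board: small light wooden tasting board, 60 (x, feed direction) x 60 x 20 mm, about 0.09 kg, lying loose on the infeed bed in front of the opening, roughly in line with it. Origin: centre of its underside. Its front end faces +x, its rear end (where the stick pushes) is at x = -30 mm
- board_nose (a point): middle of the board's front face, 10 mm above its underside; axes as the board's
- stop: red depth stop inside the tunnel. Origin: foot of the middle of its front face; axes as the steriliser's. Its black bumper, on which the board's front must bear, stands 2 to 16 mm proud of that face (-x side), unmeasured and hidden by the hood: find it by feel. The stop is held by friction and slips at about 14 N; seated means over 3 N on it, keep below 12 N (both beyond the feed drag)
- flap (a joint): angle of the orange flap just behind the guard lip (hinged at its top edge, light spring, swings inward only): 0 hanging shut, about 1 rad while the board or the stick is under it. It drops shut behind the board once nothing is under it
- stick: wooden push stick, 0.13 kg: a straight bar 145 (x) x 22 (y) x 18 mm (z) with an upright square grip post, 22 x 22 mm, rising to 80 mm above the sole (red cap on top, 24 mm wide, 6 mm high). Origin: middle of the sole; the nose (black rubber end, which pushes) is at x = +72.5 mm, the axis of the post at x = -52.5 mm
- stick_grip (a point): grip point on the stick: on the axis of the post, 48 mm above the sole; axes as the stick's
- rest_mat: black rubber mat, 180 (x) x 60 (y) x 4 mm, fixed to the worktop, on which the stick lies. Origin: centre of its underside
- spice_jar: bystander: spice jar with black cap, 45 mm diameter, 105 mm high; origin at centre of its underside
- tuna_tin: bystander: flat tin, 86 mm diameter, 40 mm high; origin at centre of its underside
Things that resemble listed ones, but are neither listed nor needed, are in the scene too. There is more than one size of the board; the job needs the middle-sized.

How it is judged:
By the outcome, as a careful person would: the job done as asked, in the order asked, and still so for the second after the job is handed in, with the robot touching nothing.
It also fails if it takes over 69 s, if anything falls off the work surface, if the arm or the gripper's body presses on something with over 40 N, if the wrist force passes 120 N, or if a joint passes its speed limit or range.

## Working session

There is one attempt and no reset: what is moved stays moved. The work goes in short steps, Python scripts to look and compute and a tool call to move; the robot and the scene stay as the last step left them, time stands still between calls to the robot, and variables do not carry over. Pictures are saved under pics/ and viewed, at most 10 in all, crops included, and the job is handed in when it is done.

Besides the shell and the picture viewer there is one more tool, called as name(argument=value, ...) on one line, values as JSON. servo_tool: Moves the arm, as the interface text tells. Its arguments: {"type":"object","properties":{"steps":{"type":"array"},"grip_force":{"type":"number"}},"required":["steps"]}

```bash
mkdir -p pics; cat > h.py <<'E'
import numpy as np, cv2
from bench import robot
def ray(c,rc,st=None):
    h,w=c["frame"].shape[:2]; f=h/2/np.tan(np.radians(c["fov_y"])/2)
    r,k=rc[0]*h,rc[1]*w
    d=np.array([(k-c["cx"])/f,(r-c["cy"])/f,1])
    if "view" in c: T=np.linalg.inv(np.array(c["view"]))
    else:
        T=np.eye(4);T[:3,:3]=st["tool_rot"];T[:3,3]=st["ee_pos"];T=T@np.array(c["tool_from_camera"])
    return T[:3,3],T[:3,:3]@d
def at(c,rc,z,st=None):
    o,d=ray(c,rc,st); return o+d*(z-o[2])/d[2]
def px(c,r,k,z,st=None):
    h,w=c["frame"].shape[:2]; return at(c,(r/h,k/w),z,st)
E
python3 - <<'E'
from h import *
s=robot.observe(); print({k:np.round(v,3).tolist() for k,v in s.items()})
Z=dict(steriliser=0,opening=8,board=8,board_nose=18,stick=4,stick_grip=52,rest_mat=0,spice_jar=0,tuna_tin=0,stop=8)
for n in("scene","top"):
    c=robot.read_camera(n); cv2.imwrite(f"pics/{n}0.png",c["frame"])
    print(n,c["fov_y"],np.round(np.linalg.inv(np.array(c["view"]))[:3,3]))
    for k,z in Z.items():
        for m in robot.mark_of(n,k)[:3]:
            a=m["at"]; print(k,round(m["score"],2),np.round([a[0]*420,a[1]*560]),np.round(at(c,a,z),1))
print(robot.observe()["clock"])
E
```

```text
{'clock': 0.0, 'q': [-1.462, 0.36, 1.511, 0.0, 1.272, -0.115], 'qd': [-0.001, 0.0, -0.001, -0.0, 0.0, -0.001], 'effort': [0.005, -52.761, -27.862, 0.001, 0.013, -0.0], 'ee_pos': [133.078, -584.295, 194.139], 'tool_rot': [[0.975, 0.222, -0.0], [0.222, -0.975, 0.002], [0.0, -0.002, -1.0]], 'ft_force': [0.267, 0.719, 0.105], 'moment': [-0.041, 0.002, -0.014], 'gripper_force': 0.0, 'finger_gap': 0.998}
scene 46.46320500188879 [  -85. -1178.   737.]
steriliser 0.63 [246. 285.] [ 508.8 -268.1    0. ]
opening 0.96 [244. 286.] [ 508.7 -272.3    8. ]
board 0.81 [239. 271.] [ 490.3 -228.9    8. ]
board 0.79 [310. 323.] [ 440.1 -532.8    8. ]
board 0.59 [295. 388.] [ 597.1 -569.8    8. ]
board_nose 0.73 [296. 370.] [ 551.5 -557.3   18. ]
board_nose 0.65 [310. 337.] [ 459. -557.   18.]
board_nose 0.48 [235. 285.] [ 522.5 -247.3   18. ]
stick 0.66 [194. 213.] [467.6  95.    4. ]
stick_grip 0.66 [176. 210.] [476.6 127.4  52. ]
rest_mat 0.61 [195. 220.] [487.9  80.3   0. ]
spice_jar 0.87 [238. 328.] [ 634.1 -294.6    0. ]
tuna_tin 0.58 [271. 270.] [ 418.2 -340.     0. ]
top 57.532386817318105 [ 336. -202. 1004.]
steriliser 0.78 [211. 290.] [ 509.8 -263.     0. ]
opening 0.95 [211. 293.] [ 508.4 -269.6    8. ]
board 0.88 [211. 276.] [ 509.3 -224.8    8. ]
board 0.77 [235. 390.] [ 444.9 -525.9    8. ]
board 0.73 [179. 395.] [ 599.  -547.2    8. ]
board_nose 0.97 [188. 391.] [ 570.4 -533.2   18. ]
board_nose 0.94 [214. 289.] [ 499.4 -257.9   18. ]
board_nose 0.52 [228. 397.] [ 464.6 -542.2   18. ]
stick 0.8 [224. 158.] [475.6  83.5   4. ]
stick 0.37 [216. 274.] [ 496.3 -220.2    4. ]
stick_grip 0.92 [214. 128.] [491.9 143.5  52. ]
rest_mat 0.95 [225. 159.] [473.5  81.9   0. ]
spice_jar 0.87 [170. 302.] [ 624.6 -296.8    0. ]
tuna_tin 0.66 [243. 319.] [ 425.  -338.6    0. ]
tuna_tin 0.46 [214. 293.] [ 503.8 -272.2    0. ]
1.1
```

View pics/scene0.png

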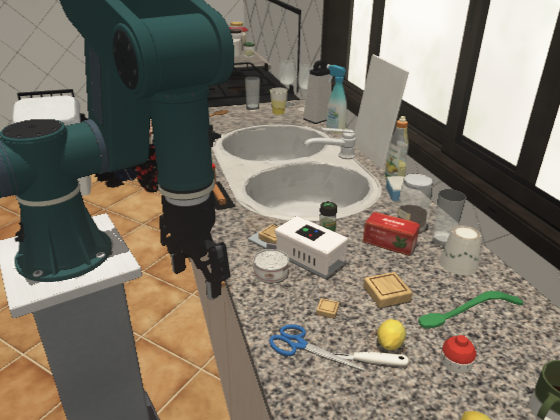

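View pics/top0.png

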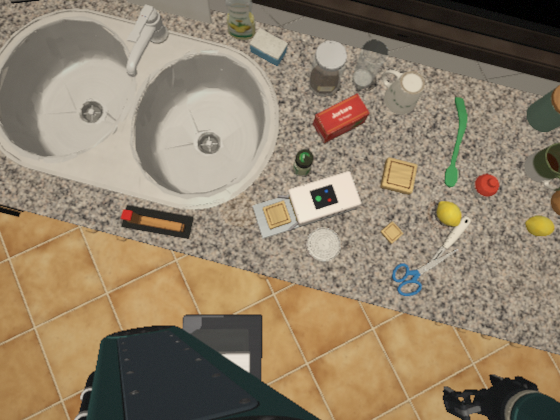

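The scene view shows the steriliser at (310,245), the board on its infeed at (270,235), the jar at (328,212) and the tin at (271,265). In the top view the stick lies on its mat at (157,222) with the red cap at (127,215). The board is at (276,214) and the hood spans (292..360, 175..220), so the feed runs to the right (-y).

```bash
python3 - <<'E'
import cv2,numpy as np
a=cv2.imread('pics/top0.png')
A=cv2.resize(a[160:250,245:370],None,fx=6.4,fy=6.4,interpolation=cv2.INTER_CUBIC)[:,:800]
cv2.imwrite('pics/c1.png',A)
cv2.imwrite('pics/c2.png',cv2.resize(a[195:245,110:205],None,fx=8,fy=8,interpolation=cv2.INTER_CUBIC))
E
```

```text
(no output)
```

View pics/c1.png

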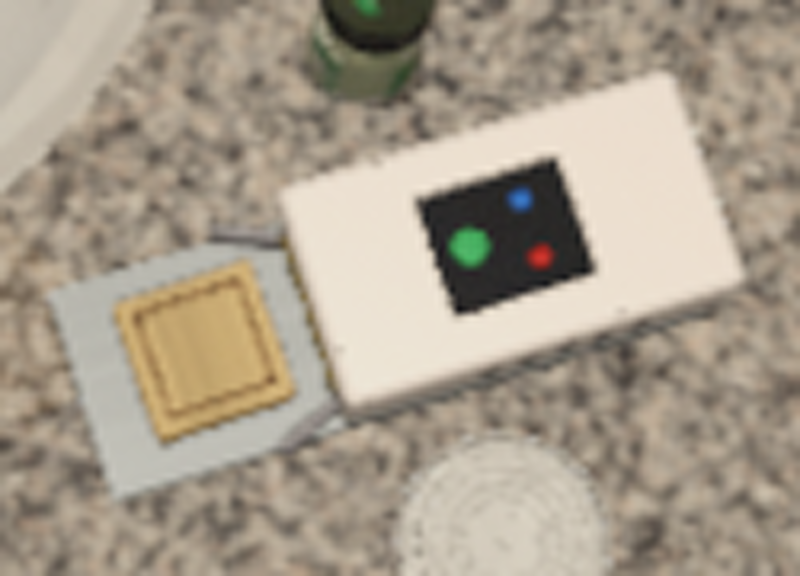

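View pics/c2.png

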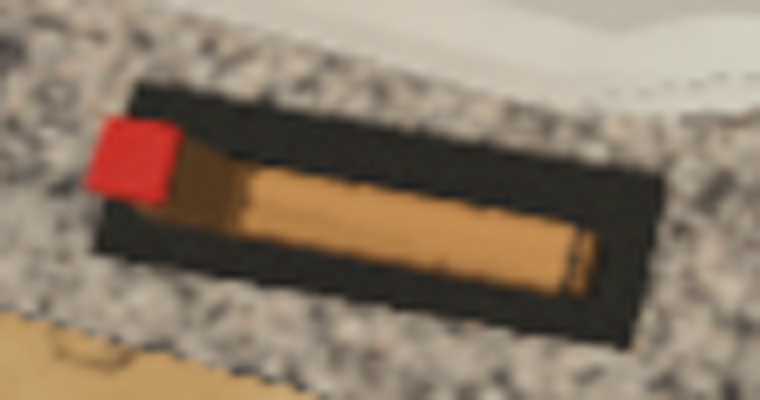

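The crops show the hood corners, the bed's left end, the board's four corners, the mat corners and the stick's cap and nose clearly. I'll turn these into world positions.

```bash
python3 - <<'E'
from h import *
c=robot.read_camera("top")
def P(L,s,o,z): return np.array([px(c,v/s+o[1],u/s+o[0],z)[:2] for u,v in L])
o1=(245,160);o2=(110,195)
hood=P([(285,188),(345,408),(743,280),(668,72)],6.4,o1,77)
bed=P([(50,295),(115,497)],6.4,o1,8)
bd=P([(113,303),(163,442),(297,395),(247,262)],6.4,o1,28)
cap=P([(103,117),(88,195),(172,205),(183,123)],8,o2,87)
nose=P([(600,230),(583,297)],8,o2,22)
mat=P([(137,85),(97,252),(630,350),(665,175)],8,o2,4)
for n,q in dict(hood=hood,bed=bed,board=bd,cap=cap,nose=nose,mat=mat).items(): print(n,np.round(q,1).tolist(),np.round(q.mean(0),1))
def ax(q):
    d=q[2]+q[3]-q[0]-q[1]; return np.degrees(np.arctan2(d[1],d[0])),np.linalg.norm(d)/2,np.linalg.norm(q[0]+q[3]-q[1]-q[2])/2
for n,q in dict(hood=hood,board=bd,cap=cap,mat=mat).items(): print(n,ax(q))
d=(hood[2]+hood[3]-hood[0]-hood[1]);d/=np.linalg.norm(d); f=(hood[0]+hood[1])/2
print("opening from hood",f+5*d,"from bed",bed.mean(0)+100*d,"dir",d, "yaw",np.degrees(np.arctan2(d[1],d[0])))
n=nose.mean(0);k=cap.mean(0);print("stick len nose-post",np.linalg.norm(n-k),np.degrees(np.arctan2(*(n-k)[::-1])))
b=bd.mean(0)-(f+5*d); print("board in ster",b@d,b@np.array([-d[1],d[0]]))
E
```

```text
hood [[552.0, -257.5], [465.8, -279.9], [516.3, -435.5], [599.7, -409.1]] [ 533.4 -345.5]
bed [[522.3, -164.1], [438.7, -191.3]] [ 480.5 -177.7]
board [[515.3, -190.3], [458.7, -210.7], [477.9, -264.6], [532.5, -244.7]] [ 496.1 -227.6]
cap [[497.8, 144.4], [474.1, 147.1], [471.1, 122.2], [496.0, 120.5]] [484.7 133.6]
nose [[472.9, 8.9], [451.3, 13.3]] [462.1  11.1]
mat [[523.1, 165.5], [467.9, 174.6], [436.1, 1.4], [493.7, -7.7]] [480.2  83.5]
hood (np.float64(-72.27671892329857), np.float64(161.25826497274997), np.float64(88.28941615163211))
board (np.float64(-71.47905084018858), np.float64(57.13649127349873), np.float64(59.14223705488045))
cap (np.float64(-95.51712187924566), np.float64(24.534345910753064), np.float64(24.389155610472447))
mat (np.float64(-100.02606530564508), np.float64(175.8645449903432), np.float64(57.13345639382269))
opening from hood [ 510.41801116 -273.4513229 ] from bed [ 510.92537384 -272.95497504] dir [ 0.30442013 -0.95253786] yaw -72.27671892329857
stick len nose-post 124.53488247426503 -100.4851348979867
board in ster -48.040934463274446 0.33431748313963516
```

```bash
cat >> h.py <<'E'
def go(xyz,yaw=None):
    "world target (xyz of TCP, yaw of tool y in deg) -> tool shift and turn"
    s=robot.observe(); R=np.array(s["tool_rot"]); d=R.T@(np.array(xyz)-s["ee_pos"])
    y0=np.degrees(np.arctan2(R[1,1],R[0,1])); t=0 if yaw is None else -((yaw-y0+180)%360-180)
    print("t",s["clock"],"ee",np.round(s["ee_pos"],1),"yaw",round(y0,2),"F",np.round(s["ft_force"],1),"shift",np.round(d,1),"turn",round(t,2))
E
python3 -c "
from h import *
go((470,-280,200),-100.3)"
```

```text
t 1.15 ee [ 133.1 -585.   195. ] yaw -77.18 F [ 1.  -0.1  0.2] shift [ 396.1 -222.7   -5. ] turn 23.12
```

servo_tool(steps=[[[402,-201,0,23,0],[402,-201,0,23,0],[402,-201,0,23,0],[402,-201,0,23,0],[402,-201,0,23,0],[402,-201,0,23,0],[402,-201,0,23,0],[402,-201,0,23,0]]])

```text
clock: 1.82
ee_pos: [389.1, -374.6, 195.2]
tool_rot: [[0.984, -0.177, 0.0], [-0.177, -0.984, -0.0], [0.0, 0.0, -1.0]]
ft_force: [0.6, -0.9, -0.6]
finger_gap: 1.005
gripper_force: 0.0
```

```bash
python3 -c "
from h import *
go((485,133,180),-100.3)"
```

```text
t 1.8167 ee [ 389.1 -374.6  195.2] yaw -100.19 F [ 0.6 -0.9 -0.6] shift [   4.6 -516.6   15.1] turn 0.11
```

servo_tool(steps=[[[5,-517,15,0,0],[5,-517,15,0,0],[5,-517,15,0,0],[5,-517,15,0,0],[5,-517,15,0,0],[5,-517,15,0,0],[5,-517,15,0,0],[5,-517,15,0,0]]])

```text
clock: 2.48
ee_pos: [449.9, -46.8, 185.6]
tool_rot: [[0.984, -0.177, 0.001], [-0.177, -0.984, -0.0], [0.001, -0.0, -1.0]]
ft_force: [1.4, 0.0, 1.3]
finger_gap: 1.0
gripper_force: 0.0
```

servo_tool(steps=[[[2,-184,5,0,0],[2,-184,5,0,0],[2,-184,5,0,0],[2,-184,5,0,0],[2,-184,5,0,0],[2,-184,5,0,0],[2,-184,5,0,0],[2,-184,5,0,0]]])

```text
clock: 3.15
ee_pos: [483.9, 131.3, 180.3]
tool_rot: [[0.984, -0.176, -0.001], [-0.176, -0.984, -0.001], [-0.0, 0.001, -1.0]]
ft_force: [-0.1, -0.3, -0.4]
finger_gap: 1.003
gripper_force: 0.0
```

```bash
python3 - <<'E'
from h import *
go((485,133,33),-100.3)
s=robot.observe(); c=robot.read_camera("wrist"); cv2.imwrite("pics/w1.png",cv2.resize(c["frame"],(784,588)))
for n,z in dict(stick=4,stick_grip=52,rest_mat=0).items():
    for m in robot.mark_of("wrist",n)[:2]: print(n,round(m["score"],2),np.round(np.array(m["at"])*[420,560]),np.round(at(c,m["at"],z,s),1))
E
```

```text
t 3.15 ee [483.9 131.3 180.3] yaw -100.16 F [-0.1 -0.3 -0.4] shift [  0.9  -1.9 147.3] turn 0.14
stick 0.96 [185. 321.] [475.   85.9   4. ]
stick_grip 0.84 [193. 276.] [485.8 135.4  52. ]
rest_mat 0.79 [179. 322.] [481.4  84.4   0. ]
```

View pics/w1.png

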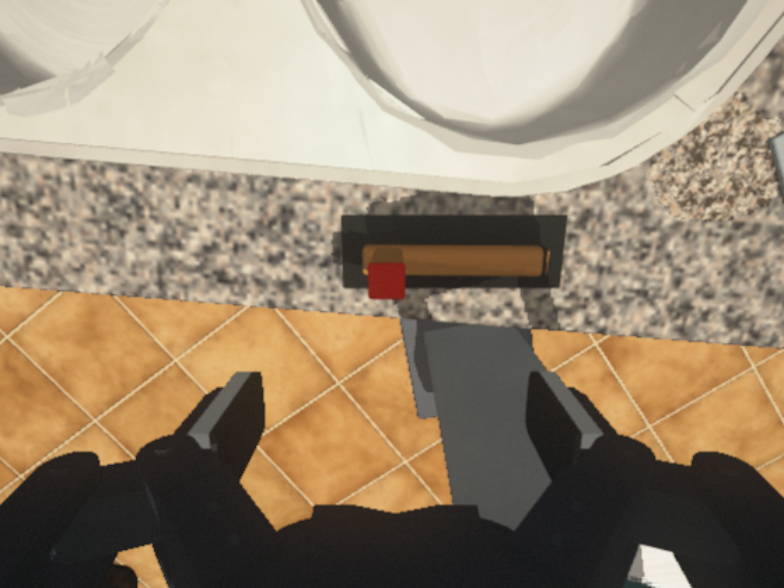

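The wrist view shows the stick parallel to the picture rows, the cap at (386,280) and the nose at (548,260). That agrees with the top-camera measurement, so I'll descend and grip.

servo_tool(steps=[[[1,-3,40,0,0],[1,-3,80,0,0],[1,-3,115,0,0],[1,-3,135,0,0],[1,-3,145,0,0],[1,-3,147,0,0],[1,-3,147,0,255],[1,-3,147,0,255]]], grip_force=60)

```text
clock: 4.02
ee_pos: [487.1, 134.7, 34.6]
tool_rot: [[0.984, -0.177, 0.002], [-0.177, -0.984, 0.0], [0.002, -0.001, -1.0]]
ft_force: [-0.6, 0.7, 0.4]
finger_gap: 0.75
gripper_force: 0.0
```

servo_tool(steps=[[[0,0,0,0,255],[0,0,0,0,255],[0,0,0,0,255],[0,0,0,0,255],[0,0,0,0,255],[0,0,0,0,255],[0,0,0,0,255],[0,0,0,0,255]]])

```text
clock: 4.68
ee_pos: [486.7, 135.1, 34.6]
tool_rot: [[0.984, -0.177, 0.002], [-0.177, -0.984, 0.0], [0.002, -0.001, -1.0]]
ft_force: [-1.5, -0.3, 7.5]
finger_gap: 0.235
gripper_force: 59.0
```

servo_tool(steps=[[[0,0,-15,0,255],[0,0,-45,0,255],[-2,30,-60,-5,255],[-4,65,-60,-10,255],[-7,105,-60,-16,255],[-10,145,-60,-22,255],[-12,180,-60,-28,255],[-12,194,-60,-28,255]]])

```text
clock: 5.35
ee_pos: [438.5, -56.8, 93.7]
tool_rot: [[0.951, 0.311, -0.0], [0.311, -0.951, -0.001], [-0.0, 0.001, -1.0]]
ft_force: [1.4, 0.6, -0.9]
finger_gap: 0.239
gripper_force: 59.6
```

```bash
python3 - <<'E'
from h import *
c=robot.read_camera("top"); s=robot.observe(); cv2.imwrite("pics/t2.png",cv2.resize(c["frame"][150:300,90:370],None,fx=2.8,fy=2.8,interpolation=cv2.INTER_CUBIC))
go((440.7,-54,41),-72.3); print(s["finger_gap"],s["gripper_force"],s["moment"])
for n in("stick","stick_grip"):
    for m in robot.mark_of("top",n)[:2]: print(n,round(m["score"],2),np.round(at(c,m["at"],64 if n=="stick" else 112),1))
w=robot.read_camera("wrist"); cv2.imwrite("pics/w2.png",cv2.resize(w["frame"],(784,588)))
for n in("stick","board","opening"):
    for m in robot.mark_of("wrist",n)[:2]: print("w",n,round(m["score"],2),np.round(np.array(m["at"])*[420,560]),np.round(at(w,m["at"],64 if n=="stick" else 8,s),1))
E
```

```text
t 5.4 ee [438.7 -58.2  93.7] yaw -72.15 F [ 0.2 -2.5 -0.7] shift [ 3.2 -3.5 52.7] turn 0.15
0.23621291527498564 59.5914888381958 [-0.09808247 -0.02502035  0.03541949]
stick_grip 0.62 [441.3 -58.9 112. ]
w stick 0.88 [229. 354.] [ 451.8 -107.8   64. ]
w board 0.88 [202. 494.] [ 496.8 -232.4    8. ]
w opening 0.96 [199. 549.] [ 514.  -276.2    8. ]
```

View pics/w2.png

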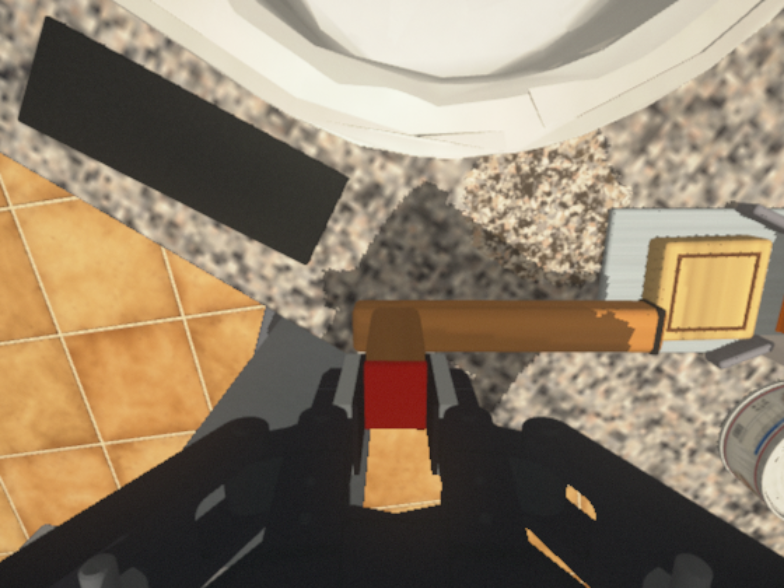

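The wrist view shows the stick held level and square, with its nose at (658,327). The board at (710,290) sits square on the bed, ahead and a little to the left of the picture's stick line, which is parallax from the stick being higher. Check the nose position.

```bash
python3 - <<'E'
from h import *
s=robot.observe(); c=robot.read_camera("wrist")
O=np.array([510.7,-273.2]);d=np.array([.3044,-.9525]);n=np.array([-d[1],d[0]])
def S(p): q=p[:2]-O; return np.round([q@d,q@n],1)
for nm,u,v,z in [("noseL",660,303,81),("noseR",657,352,81),("tailL",358,301,81),("bdRL",648,237,28),("bdRR",665,338,28),("bdFL",770,237,28),("bdFR",758,333,28),("bedL",609,209,8)]:
    print(nm,S(px(c,v/1.4,u/1.4,z,s)))
print("tcp",S(s["ee_pos"]))
E
```

```text
noseL [-111.3   11.9]
noseR [-108.6  -11.9]
tailL [-246.9   12.4]
bdRL [-91.2  33.6]
bdRR [-71.5 -25.8]
bdFL [-24.   33.8]
bdFR [-17.5 -22.5]
bedL [-105.2   46.9]
tcp [-231.4   -0.4]
```

servo_tool(steps=[[[0,0,25,0,255],[0,0,45,0,255],[0,0,51,0,255],[0,0,52,0,255],[0,8,52,0,255],[0,16,52,0,255],[0,22,52,0,255],[0,26,52,0,255]]])

```text
clock: 6.42
ee_pos: [449.3, -80.1, 42.3]
tool_rot: [[0.952, 0.305, 0.002], [0.305, -0.952, -0.001], [0.002, 0.002, -1.0]]
ft_force: [0.0, 1.2, -0.9]
finger_gap: 0.237
gripper_force: 59.7
```

servo_tool(steps=[[[0,4,0,0,255],[0,9,0,0,255],[0,14,0,0,255],[0,19,0,0,255],[0,24,0,0,255],[0,29,0,0,255],[0,34,0,0,255],[0,38,0,0,255]]])

```text
clock: 7.08
ee_pos: [458.9, -114.8, 41.3]
tool_rot: [[0.952, 0.306, -0.001], [0.306, -0.952, 0.001], [-0.001, -0.001, -1.0]]
ft_force: [-0.4, 6.0, 1.3]
finger_gap: 0.236
gripper_force: 60.0
```

```bash
cat >> h.py <<'E'
O=np.array([510.7,-273.2]);D=np.array([.3044,-.9525]);N=np.array([-D[1],D[0]])
def st():
    s=robot.observe(); q=s["ee_pos"][:2]-O; f=np.array(s["ft_force"])
    print("t",s["clock"],"nose",np.round([q@D+125,q@N],1),"z",round(s["ee_pos"][2],1),"F along",round(f[:2]@D,2),"lat",round(f[:2]@N,2),"z",round(f[2],2),"gap",round(s["finger_gap"],3))
E
python3 - <<'E'
from h import *
st()
s=robot.observe();c=robot.read_camera("wrist"); cv2.imwrite("pics/w3.png",cv2.resize(c["frame"],(784,588)))
E
```

```text
t 7.0833 nose [-41.7  -1.1] z 41.3 F along -5.81 lat 1.46 z 1.35 gap 0.236
```

View pics/w3.png

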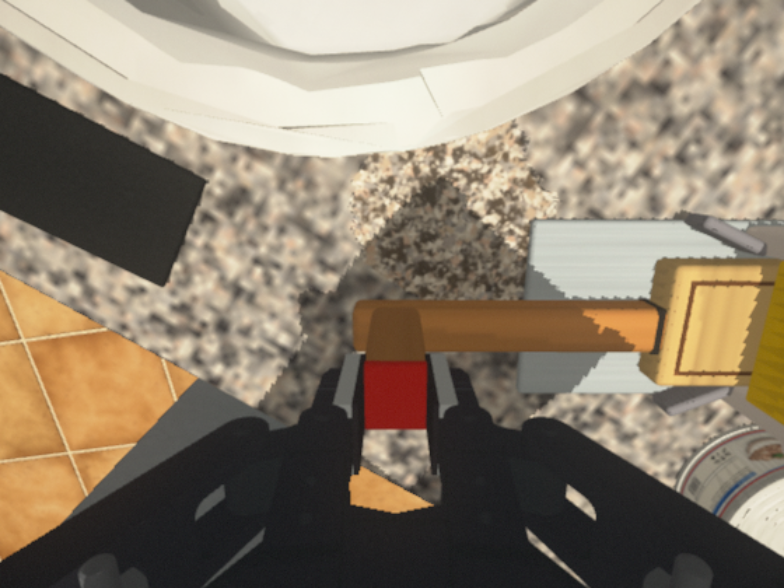

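The board is squarely in front of the nose at (655,325), and its front is entering under the yellow lip at (770,330). Continue.

servo_tool(steps=[[[0,3,0,0,255],[0,6,0,0,255],[0,9,0,0,255],[0,12,0,0,255],[0,15,0,0,255],[0,18,0,0,255],[0,20,0,0,255],[0,20,0,0,255]]])

```text
clock: 7.8
ee_pos: [464.9, -133.6, 41.2]
tool_rot: [[0.952, 0.306, -0.001], [0.306, -0.952, 0.001], [-0.001, -0.001, -1.0]]
ft_force: [-1.7, 4.6, 0.7]
finger_gap: 0.235
gripper_force: 59.9
```

```bash
python3 -c "
from h import *
st()"
```

```text
t 7.8 nose [-21.9  -1.1] z 41.2 F along -4.87 lat -0.27 z 0.74 gap 0.235
```

servo_tool(steps=[[[0,4,0,0,255],[0,8,0,0,255],[0,12,0,0,255],[0,16,0,0,255],[0,20,0,0,255],[0,24,0,0,255],[0,28,0,0,255],[0,30,0,0,255]]])

```text
clock: 8.47
ee_pos: [474.9, -163.2, 41.3]
tool_rot: [[0.952, 0.306, 0.0], [0.306, -0.952, -0.0], [0.0, 0.0, -1.0]]
ft_force: [-1.8, 3.1, 0.5]
finger_gap: 0.238
gripper_force: 59.8
```

```bash
python3 -c "
from h import *
st()"
```

```text
t 8.4667 nose [ 9.4 -0.6] z 41.3 F along -3.51 lat -0.75 z 0.52 gap 0.238
```

servo_tool(steps=[[[0,2,0,0,255],[0,4,0,0,255],[0,6,0,0,255],[0,8,0,0,255],[0,10,0,0,255],[0,12,0,0,255],[0,14,0,0,255],[0,14,0,0,255]]])

```text
clock: 9.13
ee_pos: [477.8, -174.4, 41.2]
tool_rot: [[0.952, 0.306, -0.002], [0.306, -0.952, 0.002], [-0.001, -0.003, -1.0]]
ft_force: [-2.6, 7.7, 2.6]
finger_gap: 0.238
gripper_force: 60.1
```

```bash
python3 -c "
from h import *
st()"
```

```text
t 9.1333 nose [20.9 -1.3] z 41.2 F along -8.09 lat -0.16 z 2.62 gap 0.238
```

servo_tool(steps=[[[0,1,0,0,255],[0,2,0,0,255],[0,3,0,0,255],[0,4,0,0,255],[0,5,0,0,255],[0,6,0,0,255],[0,7,0,0,255],[0,8,0,0,255]]])

```text
clock: 9.8
ee_pos: [480.0, -181.6, 41.2]
tool_rot: [[0.952, 0.306, -0.002], [0.306, -0.952, 0.003], [-0.001, -0.004, -1.0]]
ft_force: [-2.9, 9.4, 4.1]
finger_gap: 0.24
gripper_force: 60.2
```

```bash
python3 -c "
from h import *
st()"
```

```text
t 9.8 nose [28.4 -1.4] z 41.2 F along -9.81 lat 0.11 z 4.06 gap 0.24
```

servo_tool(steps=[[[0,0.5,0,0,255],[0,1,0,0,255],[0,1.5,0,0,255],[0,2,0,0,255],[0,2.5,0,0,255],[0,3,0,0,255],[0,3.5,0,0,255],[0,4,0,0,255]]])

```text
clock: 10.47
ee_pos: [481.2, -185.4, 41.2]
tool_rot: [[0.952, 0.306, -0.002], [0.306, -0.952, 0.003], [-0.001, -0.004, -1.0]]
ft_force: [-2.4, 9.4, 3.9]
finger_gap: 0.238
gripper_force: 60.2
```

```bash
python3 -c "
from h import *
st()"
```

```text
t 10.4667 nose [32.3 -1.4] z 41.2 F along -9.72 lat 0.54 z 3.9 gap 0.238
```

servo_tool(steps=[[[0,0.8,0,0,255],[0,1.6,0,0,255],[0,2.4,0,0,255],[0,3.2,0,0,255],[0,4,0,0,255],[0,4.8,0,0,255],[0,5.4,0,0,255],[0,6,0,0,255]]])

```text
clock: 11.13
ee_pos: [483.0, -191.1, 41.1]
tool_rot: [[0.952, 0.306, -0.002], [0.306, -0.952, 0.003], [-0.001, -0.004, -1.0]]
ft_force: [-2.3, 8.9, 3.9]
finger_gap: 0.238
gripper_force: 60.2
```

```bash
python3 -c "
from h import *
st()"
```

```text
t 11.1333 nose [38.4 -1.4] z 41.1 F along -9.22 lat 0.55 z 3.94 gap 0.238
```

servo_tool(steps=[[[0,0.5,0,0,255],[0,1,0,0,255],[0,1.5,0,0,255],[0,2,0,0,255],[0,2.4,0,0,255],[0,2.8,0,0,255],[0,3.2,0,0,255],[0,3.5,0,0,255]]])

```text
clock: 11.8
ee_pos: [484.1, -194.6, 41.1]
tool_rot: [[0.952, 0.306, -0.002], [0.306, -0.952, 0.003], [-0.001, -0.003, -1.0]]
ft_force: [-1.9, 7.7, 3.6]
finger_gap: 0.236
gripper_force: 60.1
```

servo_tool(steps=[[[0,0.5,0,0,255],[0,1,0,0,255],[0,1.5,0,0,255],[0,2,0,0,255],[0,2.4,0,0,255],[0,2.8,0,0,255],[0,3.2,0,0,255],[0,3.5,0,0,255]]])

```text
clock: 12.47
ee_pos: [485.2, -197.9, 41.1]
tool_rot: [[0.952, 0.306, -0.002], [0.306, -0.952, 0.003], [-0.001, -0.003, -1.0]]
ft_force: [-1.5, 8.0, 3.5]
finger_gap: 0.235
gripper_force: 60.1
```

servo_tool(steps=[[[0,0.5,0,0,255],[0,1,0,0,255],[0,1.5,0,0,255],[0,2,0,0,255],[0,2.4,0,0,255],[0,2.8,0,0,255],[0,3.2,0,0,255],[0,3.5,0,0,255]]])

```text
clock: 13.13
ee_pos: [486.2, -201.2, 41.0]
tool_rot: [[0.952, 0.306, -0.002], [0.306, -0.952, 0.003], [-0.001, -0.004, -1.0]]
ft_force: [-1.9, 7.6, 3.0]
finger_gap: 0.23
gripper_force: 60.1
```

servo_tool(steps=[[[0,0.5,0,0,255],[0,1,0,0,255],[0,1.5,0,0,255],[0,2,0,0,255],[0,2.4,0,0,255],[0,2.8,0,0,255],[0,3.2,0,0,255],[0,3.5,0,0,255]]])

```text
clock: 13.8
ee_pos: [487.3, -204.5, 41.1]
tool_rot: [[0.952, 0.306, -0.002], [0.306, -0.952, 0.003], [-0.001, -0.004, -1.0]]
ft_force: [-1.3, 7.8, 2.2]
finger_gap: 0.236
gripper_force: 60.1
```

servo_tool(steps=[[[0,0.5,0,0,255],[0,1,0,0,255],[0,1.5,0,0,255],[0,2,0,0,255],[0,2.4,0,0,255],[0,2.8,0,0,255],[0,3.2,0,0,255],[0,3.5,0,0,255]]])

```text
clock: 14.47
ee_pos: [487.8, -206.7, 41.0]
tool_rot: [[0.952, 0.306, -0.003], [0.306, -0.952, 0.005], [-0.002, -0.006, -1.0]]
ft_force: [-2.3, 12.0, 5.7]
finger_gap: 0.235
gripper_force: 60.4
```

Force rose by about 4 N and the advance fell short, which indicates the stop. Confirm with a little more.

servo_tool(steps=[[[0,0.2,0,0,255],[0,0.4,0,0,255],[0,0.6,0,0,255],[0,0.8,0,0,255],[0,0.8,0,0,255],[0,0.8,0,0,255],[0,0.8,0,0,255],[0,0.8,0,0,255]]])

```text
clock: 15.13
ee_pos: [487.6, -206.7, 41.0]
tool_rot: [[0.952, 0.306, -0.004], [0.306, -0.952, 0.006], [-0.002, -0.007, -1.0]]
ft_force: [-2.4, 13.4, 6.8]
finger_gap: 0.236
gripper_force: 60.5
```

```bash
python3 -c "
from h import *
st()"
```

```text
t 15.1333 nose [54.6 -1.7] z 41.0 F along -13.55 lat 1.78 z 6.77 gap 0.236
```

servo_tool(steps=[[[0,0.2,0,0,255],[0,0.4,0,0,255],[0,0.5,0,0,255],[0,0.5,0,0,255],[0,0.5,0,0,255],[0,0.5,0,0,255],[0,0.5,0,0,255],[0,0.5,0,0,255]]])

```text
clock: 15.8
ee_pos: [487.5, -206.7, 40.9]
tool_rot: [[0.952, 0.306, -0.004], [0.306, -0.952, 0.006], [-0.002, -0.008, -1.0]]
ft_force: [-2.9, 14.5, 7.8]
finger_gap: 0.236
gripper_force: 60.6
```

```bash
python3 -c "
from h import *
st()"
```

```text
t 15.8 nose [54.6 -1.8] z 40.9 F along -14.68 lat 1.61 z 7.8 gap 0.236
```

Seated at about 6–7 N beyond the drag, with no movement. Now withdraw.

servo_tool(steps=[[[0,-2,0,0,255],[0,-6,0,0,255],[0,-12,0,0,255],[0,-22,0,0,255],[0,-34,0,0,255],[0,-46,0,0,255],[0,-58,0,0,255],[0,-70,0,0,255]]])

```text
clock: 16.47
ee_pos: [468.1, -142.7, 41.5]
tool_rot: [[0.952, 0.306, -0.0], [0.306, -0.952, 0.0], [0.0, -0.0, -1.0]]
ft_force: [-0.3, -0.2, -0.7]
finger_gap: 0.237
gripper_force: 59.8
```

servo_tool(steps=[[[0,-12,0,0,255],[0,-24,0,0,255],[0,-38,0,0,255],[0,-54,0,0,255],[0,-70,0,0,255],[0,-86,0,0,255],[0,-100,0,0,255],[0,-108,0,0,255]]])

```text
clock: 17.13
ee_pos: [434.2, -39.4, 41.3]
tool_rot: [[0.952, 0.307, -0.001], [0.307, -0.952, 0.001], [-0.001, -0.001, -1.0]]
ft_force: [-0.3, -0.3, -1.0]
finger_gap: 0.233
gripper_force: 59.8
```

```bash
python3 - <<'E'
from h import *
st(); go((486.7,135.1,94),-100.2)
s=robot.observe();c=robot.read_camera("wrist"); cv2.imwrite("pics/w4.png",cv2.resize(c["frame"],(784,588)))
E
```

```text
t 17.1333 nose [-121.    -1.7] z 41.3 F along 0.19 lat -0.4 z -1.01 gap 0.233
t 17.1333 ee [434.2 -39.4  41.3] yaw -72.13 F [-0.3 -0.3 -1. ] shift [ 103.5 -150.   -52.6] turn 28.07
```

View pics/w4.png

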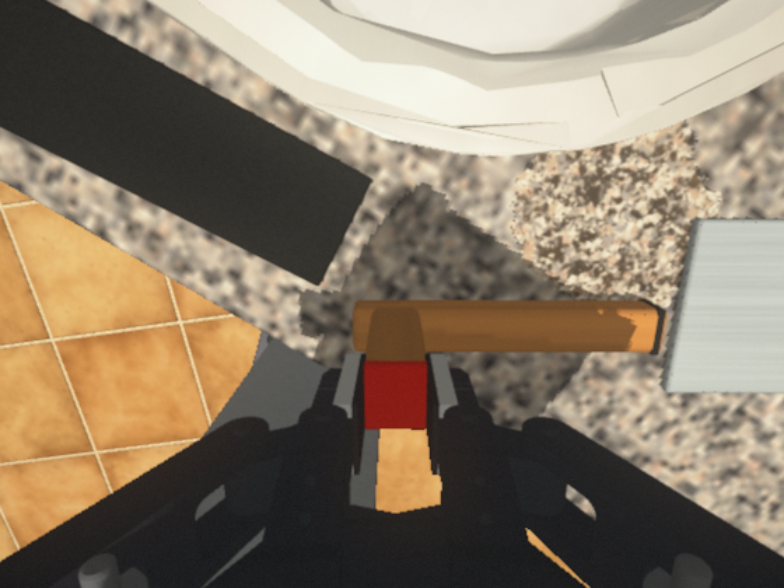

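The stick is clear of the bed and still square in the gripper, nose at (660,327), and the infeed bed is empty. Return it to the mat.

servo_tool(steps=[[[0,0,-25,0,255],[0,0,-53,0,255],[15,-20,-53,5,255],[35,-50,-53,10,255],[55,-80,-53,15,255],[75,-110,-53,21,255],[93,-135,-53,26,255],[103,-150,-53,28,255]]])

```text
clock: 17.85
ee_pos: [489.5, 135.9, 94.7]
tool_rot: [[0.984, -0.18, 0.002], [-0.18, -0.984, 0.001], [0.002, -0.001, -1.0]]
ft_force: [0.4, -0.2, -2.1]
finger_gap: 0.232
gripper_force: 59.8
```

servo_tool(steps=[[[0,0,15,0,255],[0,0,30,0,255],[0,0,42,0,255],[0,0,50,0,255],[0,0,54,0,255],[0,0,54,0,255],[0,0,54,0,255],[0,0,54,0,255]]])

```text
clock: 18.52
ee_pos: [488.5, 132.9, 41.0]
tool_rot: [[0.984, -0.177, 0.001], [-0.177, -0.984, 0.0], [0.001, -0.0, -1.0]]
ft_force: [-0.5, -0.2, -1.3]
finger_gap: 0.238
gripper_force: 59.8
```

```bash
python3 -c "
from h import *
go((486.7,135.1,34.6),-100.2)"
```

```text
t 18.5167 ee [488.5 132.9  41. ] yaw -100.19 F [-0.5 -0.2 -1.3] shift [-2.2 -1.9  6.4] turn 0.01
```

Lower the last 6 mm with the xy correction, watching the contact force.

servo_tool(steps=[[[-2,-2,1,0,255],[-2,-2,2,0,255],[-2,-2,3,0,255],[-2,-2,4,0,255],[-2,-2,5,0,255],[-2,-2,5.5,0,255],[-2,-2,6,0,255],[-2,-2,6,0,255]]])

```text
clock: 19.18
ee_pos: [486.3, 135.2, 34.7]
tool_rot: [[0.984, -0.177, 0.0], [-0.177, -0.984, 0.0], [0.0, -0.0, -1.0]]
ft_force: [-1.1, -0.9, 3.4]
finger_gap: 0.232
gripper_force: 60.4
```

```bash
python3 -c "
from h import *
go((486.7,135.1,34.6),-100.2)"
```

```text
t 19.1833 ee [486.3 135.2  34.7] yaw -100.18 F [-1.1 -0.9  3.4] shift [0.4 0.  0.1] turn 0.02
```

servo_tool(steps=[[[0,0,0,0,120],[0,0,0,0,0],[0,0,0,0,0],[0,0,0,0,0],[0,0,0,0,0],[0,0,0,0,0],[0,0,0,0,0],[0,0,0,0,0]]])

```text
clock: 19.85
ee_pos: [486.2, 135.3, 34.4]
tool_rot: [[0.984, -0.177, -0.0], [-0.177, -0.984, 0.0], [-0.0, -0.0, -1.0]]
ft_force: [0.6, -0.7, 0.6]
finger_gap: 1.001
gripper_force: 0.0
```

servo_tool(steps=[[[0,0,-10,0,0],[0,0,-25,0,0],[0,0,-50,0,0],[0,0,-80,0,0],[0,0,-110,0,0],[0,0,-135,0,0],[0,0,-145,0,0],[0,0,-145,0,0]]])

```text
clock: 20.52
ee_pos: [488.3, 135.6, 182.5]
tool_rot: [[0.984, -0.177, 0.006], [-0.177, -0.984, 0.001], [0.006, -0.002, -1.0]]
ft_force: [-0.6, 0.6, 0.4]
finger_gap: 1.0
gripper_force: 0.0
```

```bash
python3 - <<'E'
from h import *
s=robot.observe();c=robot.read_camera("wrist");t=robot.read_camera("scene")
st()
a=cv2.resize(c["frame"][100:240,220:420],(780,546))[:290]
b=cv2.resize(t["frame"][190:290,230:370],None,fx=5.57,fy=3,interpolation=cv2.INTER_CUBIC)[:300,:780]
b=cv2.copyMakeBorder(b,0,0,0,780-b.shape[1],0)
cv2.imwrite("pics/f.png",np.vstack([a,b]))
for n,z in dict(stick=4,stick_grip=52).items():
    for m in robot.mark_of("wrist",n)[:1]: print(n,round(m["score"],2),np.round(at(c,m["at"],z,s),1))
for n in("spice_jar","tuna_tin"):
    for m in robot.mark_of("scene",n)[:1]: print(n,np.round(at(t,m["at"],0),1))
E
```

```text
t 20.6167 nose [-271.6  100.5] z 179.0 F along 0.34 lat -0.09 z -0.0 gap 1.001
stick 0.92 [473.4  83.8   4. ]
stick_grip 0.84 [483.8 132.7  52. ]
spice_jar [ 630.8 -286.7    0. ]
tuna_tin [ 419.6 -342.8    0. ]
```

View pics/f.png

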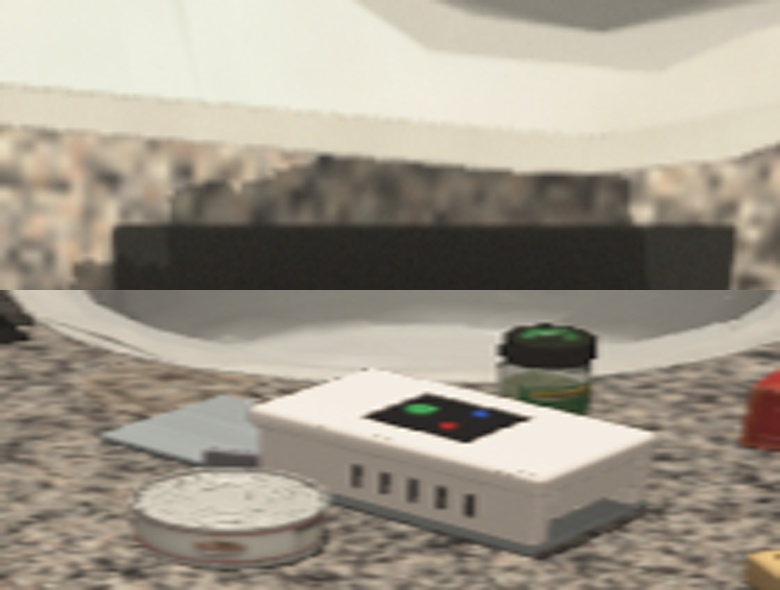

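The lower half shows the bed empty, with the jar (545,370) and tin (230,515) where they stood. The upper crop cut the stick off, but its marks match the original lay to within about 3 mm.

```bash
python3 -c "
from h import *
print(robot.sign_off())"
```

```text
the job is handed in; nothing more can be done
None
```

The board is fed in and rests on the depth stop, seated about 6–7 N beyond the feed drag with no slip felt. The stick is drawn out and back on its mat within about 3 mm of where it lay, and the job is handed in at about 21 s. I did not see the flap shut or check the stick's final lie in a picture, only from its detected marks.

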